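Post the test coupon into the sample drop box

TASK

Pick up the test coupon, the small flat plain brown block, and post it into the grey sample drop box: push the spring flap in the box's top down with the coupon in the gripper, hold the flap open with the fingers while you let the coupon go inside, then draw out so that the flap swings shut over it.

Things in the scene. Friction and masses are not known exactly. Their poses are not given: they have to be found in the camera images.
- coupon_center (a point): Centre of the loose test coupon: plain brown block without holes, 35 (x) x 50 (y) x 12 mm (z up), 0.03 kg, lying flat (centre 6 mm up). Beside it, in any order and at least 70 mm between centres, lie two unwanted parts: a longer strip of the same brown (28 x 120 x 11 mm) and a light grey block (30 x 40 x 20 mm).
- hatch (a point): Centre of the top opening of the drop box, at rim height, 150 mm above the table. The fixed grey box measures 116 (x) x 176 (y) x 150 mm outside, walls and floor 4 mm, so the opening is 108 x 168 mm; the flap fills it. x points level to the hinge side (away from the robot, give or take the box's yaw), y along the hinge, z up.
- flap (a joint): Aluminium flap, 100 x 162 mm, 7 mm below the rim. Hinge along hatch y at hatch x = +51 mm, z = -8 mm. 0 rad = shut (level); grows to 1.4 as the free edge (hatch x = -50) swings down inside. A spring shuts it (1 to 2 N at the free edge); the coupon's weight does not open it.
- flap_edge (a point): Middle of the flap's free edge; it moves with the flap. Push the flap towards this edge rather than near the hinge. Fingertips 60 mm below the rim, 12 mm from the opening's centre towards this edge, hold the flap steep enough for a released coupon to slide off it into the box.
There are look-alikes about, which are no part of the job. Of the things that look like the part that bears coupon_center, the largest one is meant.

How it is judged:
On the way:
1. the gripper, still holding the coupon, has carried it through the opening: the coupon's centre is at least 20 mm below the rim and the flap is pushed open by more than 0.3 rad (value of joint flap above 0.3 rad and z of coupon_center in the frame of hatch below -0.02 m and contact force between the fingers and coupon above 0.5 N), for 0.1 s.
At the end, for the whole second after the job is handed in: The coupon is inside the drop box (its centre within the box's walls and more than 90 mm below the rim), and the flap above it is shut (within 0.1 rad) (x of coupon_center in the frame of hatch between -0.054 and 0.054 m and y of coupon_center in the frame of hatch between -0.084 and 0.084 m and z of coupon_center in the frame of hatch below -0.09 m and value of joint flap below 0.1 rad); the robot touches nothing.
It also fails if it takes over 38 s, if anything falls off the work surface, if the arm or the gripper's body presses on something with over 40 N, if the wrist force passes 120 N, or if a joint passes its speed limit or range.

ROBOT

A 6-joint arm with a two-finger parallel gripper is mounted at the origin on a cart in front of the work surface, level with it; the furniture and walls round the work are solid. World frame = base frame: x ahead of the robot, y to its left, z up, the work surface at z = 0. Lengths are in m, angles in rad, forces in N, time in s.
With the tool pointing down it reaches from about 0.35 to 0.875 m from the base axis. Payload 15.5 kg.
Tool frame: the origin (TCP) lies midway between the tips of the shut fingers; the grasp point (between the pads) lies 19 mm behind it; z points along the fingers, y is the line along which they close (so a half turn about z gives the same grasp; the last joint's range is limited). The gripper opens to 85 mm and grips with 20 to 120 N. Pads are 22 mm wide; open, the fingers measure 114 mm over their backs; the gripper's body (76 mm by 85 mm) begins 54 mm behind the grasp point. The pads swing forward as they close: fully open they stand 13 mm farther back than shut.
Start: joints at [-0.096, 0.494, 1.345, -0, 1.302, -0.096], TCP at [0.625, 0, 0.231] pointing down, gripper open.
Joint ranges: [-2.91, 2.91], [-0.82, 2.16], [0.22, 2.67], [-1.22, 4.37], [0.12, 2.79], [-3.08, 3.08]. Speed limits (rad/s): [1.89, 1.89, 2.57, 3.01, 3.01, 3.01].

INTERFACE

Orientations are given as [roll, pitch, yaw] about the fixed x, y, z axes, in that order (R = Rz(yaw) Ry(pitch) Rx(roll)).
In Python, from rig import robot gives the robot as it stands.
- The arm moves only by the tool jog_arm, never from a script. Its argument "steps" is text: rows parted by semicolons, each of 6 numbers parted by spaces: the shift along the tool's x, y, z in m, then the turn, a rotation vector about the tool's x, y, z in degrees. In form: tx ty tz wx wy wz; .... A call has 1 to 20 rows; each row shifts and turns the commanded pose from where the row before left it, along the tool's axes as they then stand; what a row does not reach is not made up. A row lasts 1/10 s, in which the tool goes at most 50 mm and 8.59 degrees, less where a joint would pass 70% of its speed; a pose out of reach is approached as far as the arm can. A call with a gripper value outside its range is refused whole. "fingers" is the finger opening in m, from 0 to 0.0854, set as the call begins (left out, the last holds). The fingers move at their own pace and stop on an object; the grip force is fixed at half the most. Time passes only in rows, so rows that do not move let the fingers close. It gives the time, the measured TCP pose, the force, the opening and the grip force at its end, in the units of the state.
- robot.get_obs(): the state, without advancing time (a new reading comes with each control period).
- robot.camera(name): name is "scene" or "side" or "wrist"; returns a dict with "img" (400x640x3 uint8, red, green, blue), "vertical_fov" (degrees; the focal length in pixels is half the picture's height over the tangent of half this angle, whatever the lens; pixels are square), "cx", "cy" (the principal point, pixels), "R" (3x3) and "t" (3): a world point X has camera coordinates R X + t. Camera axes: x right, y down, z forward; pixel columns grow to the right and rows downward; lengths in m; the calibration is good to about 2 mm. A picture is of the moment at which its call begins. There is no depth.
- robot.job_done(): hands the job in; it is judged then, once.
The state is a dict: "clock": time; "q": joint angles; "qd": joint speeds; "effort": joint torques, N m; "position": TCP position; "eef_rot": TCP orientation; "ft_force": force on the tool from outside, world axes, zero at the start; "torque": the same for the moment, N m; "gripper_width": finger opening in m; "finger_force": force on a finger pad.
Only numpy, scipy, OpenCV 4.12 (cv2) and the standard library are available. Lean on these libraries where they do the work, as an engineer would, in place of code of your own. Each camera call takes 0.05 s, during which the arm holds its last target. There are 200 camera calls.

## Working session

There is one attempt and no reset: what is moved stays moved. The work goes in short steps, Python scripts to look and compute and a tool call to move; the robot and the scene stay as the last step left them, time stands still between calls to the robot, and variables do not carry over. Pictures are saved under pics/ and viewed, at most 10 in all, crops included, and the job is handed in when it is done.

Besides the shell and the picture viewer there is one more tool, called after "Call:" by a JSON object that holds its "op" and its "data". jog_arm: Moves the arm, as the interface text tells. Its arguments: {"type":"object","properties":{"steps":{"type":"string"},"fingers":{"type":"number"}},"required":["steps"]}

```bash
mkdir -p pics; cat > h.py <<'E'
import numpy as np,cv2,pickle
from rig import robot
def shot(n,f):
    c=robot.camera(n); cv2.imwrite(f'pics/{f}.png',c['img'][:,:,::-1]); pickle.dump(c,open(f'pics/{f}.pkl','wb')); return c
def load(f): return pickle.load(open(f'pics/{f}.pkl','rb'))
def ray(c,u,v,z):
    f=200/np.tan(np.radians(c['vertical_fov'])/2)
    R=np.array(c['R']);t=np.array(c['t']);o=-R.T@t
    d=R.T@np.array([(u-c['cx'])/f,(v-c['cy'])/f,1.]); return o+d*(z-o[2])/d[2]
def proj(c,X):
    f=200/np.tan(np.radians(c['vertical_fov'])/2)
    p=np.array(c['R'])@np.array(X)+np.array(c['t']); return np.array([c['cx']+f*p[0]/p[2],c['cy']+f*p[1]/p[2]])
E
python3 - <<'E'
from h import *
for n in ['scene','side','wrist']:
    c=shot(n,n+'0'); print(n,c['vertical_fov'],(-np.array(c['R']).T@np.array(c['t'])).round(3))
o=robot.get_obs();print(o['clock'],o['position'],o['eef_rot'],o['gripper_width'])
E
```

```text
scene 45.049037435750236 [-0.18   0.831  0.623]
side 43.69262777326014 [ 0.46  -0.76   0.586]
wrist 70.60792214834602 [0.626 0.069 0.374]
0.15 [6.24753222e-01 2.19533445e-06 2.30854101e-01] [-3.14070777e+00 -7.56268829e-05  1.57073771e+00] 0.08538418178971403
```

View pics/scene0.png

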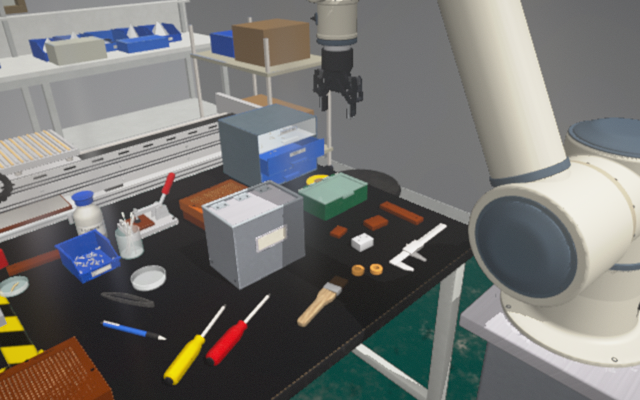

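View pics/wrist0.png

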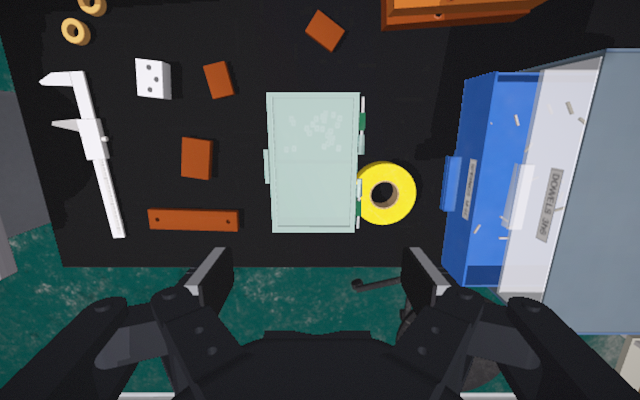

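View pics/side0.png

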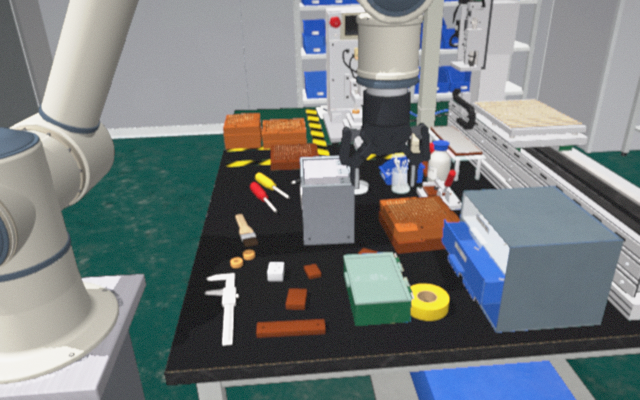

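The wrist view shows brown plain blocks at (324,30), (218,80) and (196,158), the strip with holes at (193,220), and a white/grey block at (153,78). The scene view shows the grey box at (255,230), with rim corners near (207,205), (268,180), (303,190) and (240,222). Next I measure the candidates and the rim.

```bash
python3 - <<'E'
from h import *
c=load('wrist0'); im=c['img']; hsv=cv2.cvtColor(im,cv2.COLOR_RGB2HSV)
m=cv2.inRange(hsv,(3,130,60),(17,255,255)); cs,_=cv2.findContours(m,0,2)
for k in cs:
    if cv2.contourArea(k)<300: continue
    r=cv2.minAreaRect(k); P=np.array([ray(c,u,v,.012)[:2] for u,v in cv2.boxPoints(r)],float)
    Q=cv2.minAreaRect(np.float32(P*1000)); print(np.round(r[0]),np.round(Q[0],1),np.round(Q[1],1),round(Q[2],1))
big=cv2.resize(im[0:250,100:400],None,fx=2.4,fy=2.4,interpolation=2); 
s=load('scene0')['img']; d=load('side0')['img']
a=cv2.resize(s[165:295,190:320],(520,520),interpolation=2); b=cv2.resize(d[140:250,285:370],(270,350),interpolation=2)
o=np.zeros((520,790,3),np.uint8); o[:520,:520]=a; o[:350,520:]=b
cv2.imwrite('pics/box.png',o[:,:,::-1]); cv2.imwrite('pics/cand.png',big[:600,:,::-1])
E
```

```text
[192. 219.] [455.9 -58.5] [ 31.5 127.5] 88.2
[196. 158.] [470.2  23.9] [57.3 40.1] 81.5
[218.  80.] [507.8 116.7] [28.7 40.1] 12.7
[324.  31.] [633.7 168.8] [28.7 43.7] 55.5
[464.  15.] [790.9 184.2] [189.3  29.5] 0.0
```

View pics/cand.png

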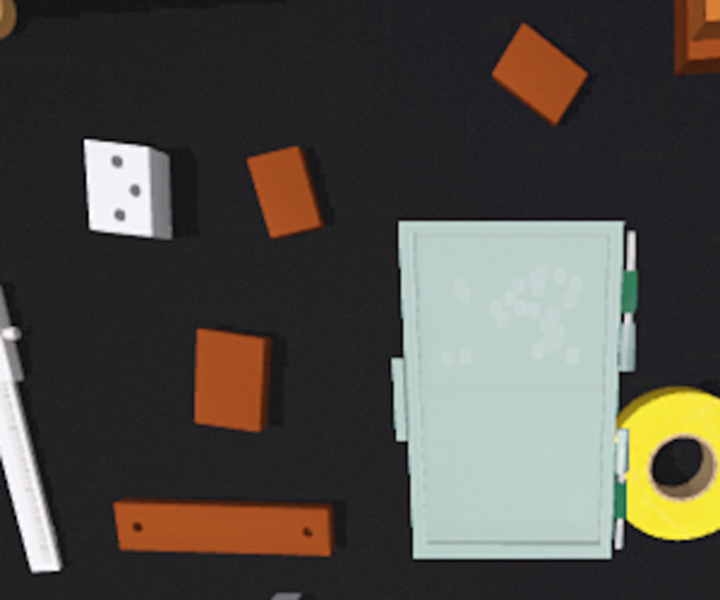

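View pics/box.png

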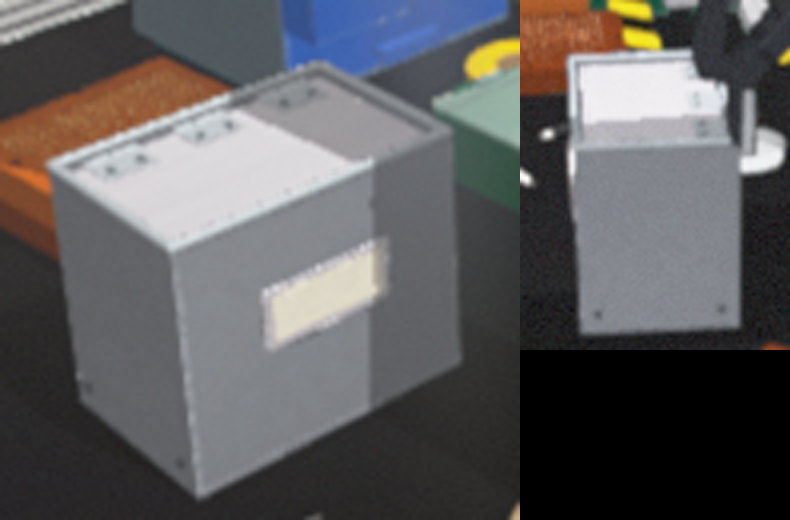

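Of the plain brown blocks, (196,158) is about 35x50 mm once its visible side face is taken off, and it is the largest. (218,80) and (324,31) are smaller, about 28x40 mm. The strip has holes. So the coupon is the block at (196,158), confirmed in the crop. Next is the box, from the rim corners in both views.

```bash
python3 - <<'E'
from h import *
s=load('scene0'); d=load('side0')
for n,c,L in [('scene top',s,[(202.5,205),(233,227.5),(303,197),(270,180.5)]),('side top',d,[(299.8,157.3),(302.3,186.5),(353.6,184)])]:
    P=[ray(c,u,v,.15)[:2] for u,v in L]; print(n,np.round(P,4).tolist(),[round(float(np.linalg.norm(P[i]-P[i-1])),3) for i in range(1,len(P))])
print('scene base',[ray(s,u,v,0)[:2].round(3).tolist() for u,v in [(210.7,265.5),(240,289),(305,255)]])
print('side base',[ray(d,u,v,0)[:2].round(3).tolist() for u,v in [(285+62*.315,140+333*.314),(285+218*.315,140+327*.314)]])
w=load('wrist0'); # top face of coupon, with side faces separated by brightness
im=w['img'][125:190,170:225]; h=cv2.cvtColor(im,cv2.COLOR_RGB2HSV); v=h[...,2]; m=cv2.inRange(h,(3,130,60),(17,255,255))
print(v[33,5:50],v[5:60,27])
E
```

```text
scene top [[0.6128, 0.4068], [0.4945, 0.414], [0.4906, 0.2391], [0.6027, 0.2375]] [0.118, 0.175, 0.112]
side top [[0.4996, 0.4098], [0.4963, 0.2289], [0.6082, 0.2275]] [0.181, 0.112]
scene base [[0.612, 0.408], [0.5, 0.411], [0.494, 0.236]]
side base [[0.496, 0.237], [0.61, 0.231]]
[ 33  34  36  34  36  35 121 163 169 167 168 167 167 167 165 166 165 164
 165 165 165 163 165 164 164 163 164 164 164 164 164 164 165 157 114  73
  71  46  22  26  27  26  26  31  35] [ 37  35  35  36  34  34  35  30  59 136 166 165 166 165 164 165 165 165
 164 165 166 164 165 164 164 165 165 165 165 164 164 164 165 165 164 165
 165 164 165 165 165 164 164 164 165 165 167 166 123  35  35  37  37  34
  37]
```

```bash
python3 - <<'E'
from h import *
w=load('wrist0'); h=cv2.cvtColor(w['img'],cv2.COLOR_RGB2HSV)
m=cv2.inRange(h,(3,130,115),(17,255,255)); cs,_=cv2.findContours(m,0,2)
k=[k for k in cs if cv2.pointPolygonTest(k,(196,158),False)>0][0]
P=np.float32([ray(w,u,v,.012)[:2]*1000 for u,v in k[:,0,:]+0.])
print(cv2.minAreaRect(P))
o=robot.get_obs();print(o['clock'])
E
```

```text
((469.46820068359375, 23.892200469970703), (50.58167266845703, 35.42057800292969), 81.40216827392578)
0.15
```

Call:
{"op": "jog_arm", "data": {"steps": "0.004 -0.0259 0.02 0 0 0;0.004 -0.0259 0.02 0 0 0;0.004 -0.0259 0.02 0 0 0;0.004 -0.0259 0.02 0 0 0;0.004 -0.0259 0.02 0 0 0;0.004 -0.0258 0.02 0 0 0;0 0 0 0 0 4.3;0 0 0 0 0 4.3;0 0 0 0 0 0", "fingers": 0.0854}}

```text
clock: 1.05
position: [0.4696, 0.024, 0.1111]
eef_rot: [-3.141, 0.0, 1.419]
ft_force: [0.4, -0.9, -0.0]
gripper_width: 0.0857
finger_force: 0.0
```

```bash
python3 - <<'E'
from h import *
w=shot('wrist','w1'); h=cv2.cvtColor(w['img'],cv2.COLOR_RGB2HSV)
m=cv2.inRange(h,(3,130,100),(17,255,255)); cs,_=cv2.findContours(m,0,2)
for k in cs:
    if cv2.contourArea(k)<400: continue
    P=np.float32([ray(w,u,v,.012)[:2]*1000 for u,v in k[:,0,:]+0.]); print(cv2.boundingRect(k),cv2.minAreaRect(P))
o=robot.get_obs();print(o['clock'],o['position'],o['eef_rot'],o['ft_force'])
E
```

```text
(253, 266, 125, 39) ((456.4202880859375, -59.31401443481445), (28.71154022216797, 120.06196594238281), 88.34468841552734)
(296, 174, 41, 55) ((469.77392578125, 24.313817977905273), (50.04244613647461, 35.499916076660156), 81.3599624633789)
(321, 55, 46, 59) ((506.4627685546875, 117.13217163085938), (26.636245727539062, 37.48331832885742), 12.674702644348145)
1.1 [0.46974827 0.02398981 0.1112307 ] [-3.14152597e+00  8.57854871e-06  1.42218167e+00] [-0.02435525  0.14504395  0.47010936]
```

Call:
{"op": "jog_arm", "data": {"steps": "0 0 0.02 0 0 0;0 0 0.02 0 0 0;0 0 0.02 0 0 0;0 0 0.02 0 0 0;0 0 0.015 0 0 0;0 0 0.007 0 0 0;0 0 0.005 0 0 0;0 0 0 0 0 0"}}

```text
clock: 1.9
position: [0.4697, 0.024, 0.0042]
eef_rot: [-3.141, 0.0, 1.421]
ft_force: [0.7, 0.3, -0.1]
gripper_width: 0.0853
finger_force: 0.0
```

Call:
{"op": "jog_arm", "data": {"steps": "0 0 0 0 0 0;0 0 0 0 0 0;0 0 0 0 0 0;0 0 0 0 0 0;0 0 0 0 0 0;0 0 0 0 0 0;0 0 0 0 0 0;0 0 0 0 0 0", "fingers": 0.0}}

```text
clock: 2.7
position: [0.4699, 0.024, 0.0049]
eef_rot: [3.141, -0.0, 1.421]
ft_force: [-2.4, -0.3, 14.8]
gripper_width: 0.0329
finger_force: 58.3
```

Call:
{"op": "jog_arm", "data": {"steps": "0 0 -0.01 0 0 0;0 0 -0.02 0 0 0;0 0 -0.03 0 0 0;0 0 -0.03 0 0 0;0 0 -0.03 0 0 0;0 0 -0.03 0 0 0;0 0 -0.03 0 0 0;0 0 -0.03 0 0 0;0 0 -0.02 0 0 8.3;0 0 -0.01 0 0 8.3;0 0 0 0 0 8.3;0 0 0 0 0 8.3;0 0 0 0 0 8.3;0 0 0 0 0 8.3;0 0 0 0 0 8.3;0 0 0 0 0 8.3;0 0 0 0 0 8.3;0 0 0 0 0 8.3;0 0 0 0 0 0"}}

```text
clock: 4.6
position: [0.4694, 0.024, 0.2448]
eef_rot: [3.142, -0.0, -0.031]
ft_force: [-0.8, 0.1, -0.0]
gripper_width: 0.0331
finger_force: 60.5
```

Call:
{"op": "jog_arm", "data": {"steps": "0.0016 -0.023 0 0 0 0;0.0016 -0.023 0 0 0 0;0.0016 -0.023 0 0 0 0;0.0016 -0.023 0 0 0 0;0.0016 -0.023 0 0 0 0;0.0016 -0.023 0 0 0 0;0.0016 -0.023 0 0 0 0;0.0016 -0.023 0 0 0 0;0.0016 -0.023 0 0 0 0;0.0016 -0.023 0 0 0 0;0.0016 -0.023 0 0 0 0;0.0016 -0.023 0 0 0 0;0 0 0 0 0 0;0 0 0 0 0 0"}}

```text
clock: 6.0
position: [0.4963, 0.2993, 0.2443]
eef_rot: [3.141, 0.0, -0.024]
ft_force: [0.9, -1.1, -0.4]
gripper_width: 0.0328
finger_force: 60.4
```

```bash
python3 - <<'E'
from h import *
w=shot('wrist','w2')
o=robot.get_obs();print(o['clock'],o['position'],o['eef_rot'],o['ft_force'],o['gripper_width'],o['finger_force'])
for X in [(.495,.411),(.495,.235),(.611,.411),(.611,.235)]: print(proj(w,(*X,.15)).round())
E
```

```text
6.05 [0.496307   0.29888558 0.24436132] [ 3.14121936e+00  2.85586581e-04 -2.50797492e-02] [0.55267951 0.15877861 0.1138593 ] 0.033009655488665184 60.450096130371094
[190. 209.]
[390. 205.]
[168.  65.]
[397.  59.]
```

View pics/w2.png

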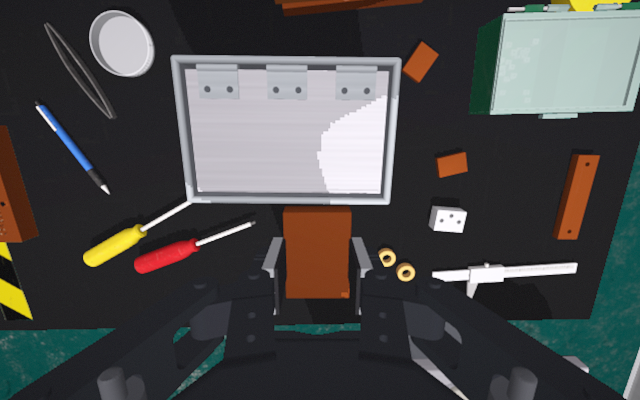

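The wrist view shows the box rim's outer corners at (172,57), (400,58), (389,203) and (190,203), with the hinges at the top. The coupon sits square between the pads at (318,250).

```bash
python3 - <<'E'
from h import *
w=load('w2')
P=np.array([ray(w,u,v,.15)[:2] for u,v in [(172,57),(400,58),(389,203),(190,203)]]); print(P.round(4),P.mean(0),cv2.minAreaRect(np.float32(P*1000)))
p=np.array([.4963,.2989])
print('coupon corners', [ray(w,u,v,.258)[:2].round(4).tolist() for u,v in [(285,207),(351,207),(349,297),(286,297)]])
E
```

```text
[[0.6164 0.4068]
 [0.6117 0.2327]
 [0.4964 0.2357]
 [0.5004 0.41  ]] [0.55625857 0.32129194] ((556.1024780273438, 321.2853088378906), (174.29635620117188, 116.03372955322266), 88.46004486083984)
coupon corners [[0.5272, 0.3135], [0.5265, 0.2819], [0.4768, 0.2824], [0.4776, 0.3157]]
```

Call:
{"op": "jog_arm", "data": {"steps": "0.009 -0.0048 0 0 0 0;0.009 -0.0048 0 0 0 0;0.009 -0.0048 0 0 0 0;0.009 -0.0048 0 0 0 0;0.009 -0.0047 0 0 0 0;0 0 0.02 0 0 0;0 0 0.02 0 0 0;0 0 0.02 0 0 0;0 0 0.015 0 0 0;0 0 0.01 0 0 0;0 0 0.01 0 0 0;0 0 0.01 0 0 0;0 0 0.01 0 0 0;0 0 0 0 0 0"}}

```text
clock: 7.45
position: [0.5418, 0.3218, 0.1282]
eef_rot: [3.141, 0.001, -0.028]
ft_force: [-1.3, 0.4, 1.2]
gripper_width: 0.0328
finger_force: 60.6
```

Call:
{"op": "jog_arm", "data": {"steps": "0 0 0.01 0 0 0;0 0 0.01 0 0 0;0 0 0.01 0 0 0;0 0 0.01 0 0 0;0 0 0.003 0 0 0;0 0 0 0 0 0;0 0 0 0 0 0;0 0 0 0 0 0"}}

```text
clock: 8.25
position: [0.5423, 0.322, 0.0865]
eef_rot: [-3.141, -0.0, -0.028]
ft_force: [-2.1, -0.5, 0.3]
gripper_width: 0.033
finger_force: 60.5
```

```bash
python3 - <<'E'
from h import *
s=shot('scene','s3'); w=shot('wrist','w3')
o=robot.get_obs();print(o['clock'],o['position'],o['ft_force'],o['gripper_width'],o['finger_force'])
cv2.imwrite('pics/c3.png',np.hstack([cv2.resize(s['img'][130:290,190:350],(480,480)),cv2.resize(w['img'],(320,200)).repeat(1,0) if 0 else cv2.copyMakeBorder(cv2.resize(w['img'],(320,200)),0,280,0,0,0)])[:,:,::-1])
E
```

```text
8.35 [0.5423221  0.32201159 0.08655245] [-2.73653587 -0.09927842 -0.53736823] 0.032946238527867044 60.46987295150757
```

View pics/c3.png

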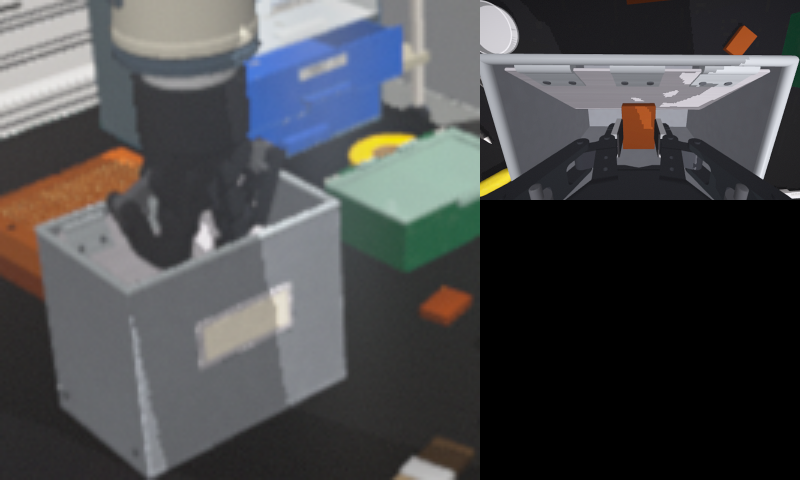

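The flap is pushed steeply open and the coupon is still held inside the box (centre at wrist inset (638,125)), so I release it.

Call:
{"op": "jog_arm", "data": {"steps": "0 0 0 0 0 0;0 0 0 0 0 0;0 0 0 0 0 0;0 0 0 0 0 0;0 0 0 0 0 0;0 0 0 0 0 0;0 0 0 0 0 0;0 0 0 0 0 0;0 0 0 0 0 0;0 0 0 0 0 0", "fingers": 0.06}}

```text
clock: 9.35
position: [0.5423, 0.322, 0.0863]
eef_rot: [3.142, -0.0, -0.028]
ft_force: [-0.2, 0.9, 1.7]
gripper_width: 0.0602
finger_force: 0.8
```

```bash
python3 - <<'E'
from h import *
w=shot('wrist','w4')
o=robot.get_obs();print(o['clock'],o['position'],o['ft_force'],o['gripper_width'],o['finger_force'])
h=cv2.cvtColor(w['img'],cv2.COLOR_RGB2HSV);m=cv2.inRange(h,(3,130,40),(17,255,255));cs,_=cv2.findContours(m,0,2);print([cv2.boundingRect(k) for k in cs if cv2.contourArea(k)>60])
E
```

```text
9.4 [0.54227943 0.32195852 0.08630218] [0.05056866 0.39345402 2.47125209] 0.05997189390099617 0.752639165148139
[(292, 260, 50, 17), (486, 50, 69, 60), (293, 0, 81, 9)]
```

View pics/w4.png

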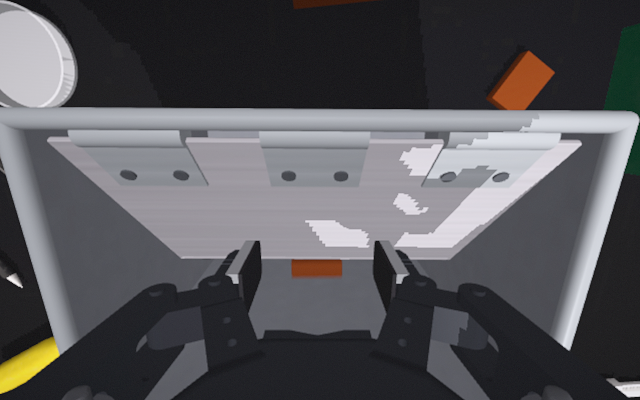

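The coupon is off the flap and lies beyond its edge at (317,268), about at floor depth judging by its apparent width. Now I draw straight up.

Call:
{"op": "jog_arm", "data": {"steps": "0 0 -0.01 0 0 0;0 0 -0.015 0 0 0;0 0 -0.015 0 0 0;0 0 -0.015 0 0 0;0 0 -0.015 0 0 0;0 0 -0.015 0 0 0;0 0 -0.015 0 0 0;0 0 -0.02 0 0 0;0 0 -0.02 0 0 0;0 0 -0.02 0 0 0;-0.01 0 0 0 0 0;-0.02 0 0 0 0 0;-0.02 0 0 0 0 0;0 0 0 0 0 0;0 0 0 0 0 0;0 0 0 0 0 0;0 0 0 0 0 0;0 0 0 0 0 0"}}

```text
clock: 11.2
position: [0.4926, 0.3233, 0.2461]
eef_rot: [3.141, 0.0, -0.028]
ft_force: [0.8, -0.8, -0.3]
gripper_width: 0.0599
finger_force: 0.0
```

```bash
python3 - <<'E'
from h import *
w=shot('wrist','w5')
o=robot.get_obs();print(o['clock'],o['position'],o['ft_force'],o['gripper_width'])
E
```

```text
11.25 [0.49258424 0.32330637 0.2461161 ] [1.28459606 0.39755213 0.63778218] 0.059813609461080476
```

View pics/w5.png

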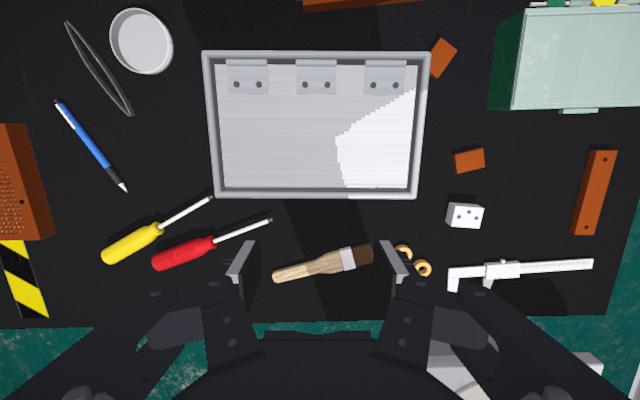

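The flap is shut, filling the opening around (315,125) as it did at the start. The gripper is empty and clear of everything, so I hand in.

```bash
python3 -c "
from rig import robot
print(robot.job_done())"
```

```text
the job is handed in; nothing more can be done
None
```

I posted the coupon into the drop box, the flap swung shut over it, and I handed the job in at about 11 s with the arm clear; the hand-in returned no verdict.

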